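# Release the spoon box's stuck drawer with a dowel through the back

### The arm

A 7-joint arm with a two-finger parallel gripper is mounted at the origin on the work surface. World frame = base frame: x ahead of the robot, y to its left, z up, the work surface at z = 0. Lengths are in m, angles in rad, forces in N, time in s.
With the tool pointing down it reaches from about 0.4 to 0.875 m from the base axis. Payload 19.3 kg.
Tool frame: the origin (TCP) lies midway between the tips of the shut fingers; the grasp point (between the pads) lies 19 mm behind it; z points along the fingers, y is the line along which they close (so a half turn about z gives the same grasp; the last joint's range is limited). The gripper opens to 85 mm and grips with 20 to 120 N. Pads are 22 mm wide; open, the fingers measure 114 mm over their backs; the gripper's body (76 mm by 85 mm) begins 54 mm behind the grasp point. The pads swing forward as they close: fully open they stand 13 mm farther back than shut.
Start: joints at [-1.258, 0.521, -0.036, 1.599, 0.021, 1.021, -0.113], TCP at [0.233, 0.58, 0.231] pointing down, gripper open.
Joint ranges: [-2.91, 2.91], [-0.3, 2.13], [-1.5, 1.42], [0.17, 2.43], [-1.26, 4.41], [0.16, 1.93], [-2.52, 2.52]. Speed limits (rad/s): [1.89, 1.89, 2.39, 2.39, 3.01, 3.01, 3.01].

### API

Orientations are given as [roll, pitch, yaw] about the fixed x, y, z axes, in that order (R = Rz(yaw) Ry(pitch) Rx(roll)).
In Python, from workcell import * gives the robot as it stands.
- The arm moves only by the shell command python3 -m creep 'ROWS' [FORCE]. ROWS is JSON, a list that holds one entry, the list of rows, each a list of 7 numbers: the closure, from -1 (fully open) to 1 (shut), then the shift along the tool's x, y, z in m, then the turn, a rotation vector about the tool's x, y, z in degrees. A call has 1 to 10 rows; each row shifts and turns the commanded pose from where the row before left it, along the tool's axes as they then stand; what a row does not reach is not made up. A row lasts 1/10 s, in which the tool goes at most 50 mm and 8.59 degrees, less where a joint would pass 70% of its speed; a pose out of reach is approached as far as the arm can. A call is refused whole if a number of a shift passes 0.05 or a number of a turn 8.59, either way. A call with a gripper value outside its range is refused whole. The fingers move at their own pace and stop on an object; FORCE is the grip in N (left out, the last holds). Time passes only in rows, so rows that do not move let the fingers close. It gives the time, the measured TCP pose, the force, the opening and the grip force at its end, in the units of the state.
- observe(): the state, without advancing time (a new reading comes with each control period).
- grab_frame(name): name is "scene" or "top" or "wrist"; returns a dict with "image" (480x640x3 uint8, red, green, blue), "range_z" (480x640 float32, m along the optical axis (not along the pixel's ray), 0 where there is no reading), "fx", "fy", "cx", "cy" (pixels), "k1" (the pictures are not rectified: a ray, as slopes to the right and down, at radius r is drawn at 1 + k1 r^2 times it, then the intrinsics apply), "R" (3x3) and "t" (3): a world point X has camera coordinates R X + t; the wrist camera has in their place "T_tool_cam" (4x4, takes a point from camera to tool coordinates, whose origin is the TCP and whose axes are the flange's). Camera axes: x right, y down, z forward; pixel columns grow to the right and rows downward; lengths in m; the calibration is good to about 2 mm. A picture is of the moment at which its call begins: read the wrist's pose just before it.
- job_done(): hands the job in; it is judged then, once.
Trained networks look in a picture, given as the dict that the camera call returned (one of the last four; its "shot" number tells which), for a name from the list of things; names that differ only in an ending like _2 or _b are one class to them, and where a whole thing is asked for, a point or a joint stands for the part that bears it (a point fixed in the world has none). Each returns a list of dicts, best first, with "confidence" (0 to 1); they miss things now and then, are a little off and sometimes report something else, mostly with a low value. They report only what shows in the picture. A call takes as long as a camera call.
- find_in(picture, thing): "extent" ([centre column, centre row, width, height] in pixels, round what is visible of it).
- outline_of(picture, thing): "region" (480x640 bool, what is visible of it) and "extent" ([centre column, centre row, width, height] in pixels, round what is visible of it).
- tip_of(picture, thing): "position" ([column, row] in pixels: a listed point, or the origin of a listed thing).
The state is a dict: "clock": time; "qpos": joint angles; "qd": joint speeds; "joint_efforts": joint torques, N m; "position": TCP position; "tool_rot": TCP orientation; "force": force on the tool from outside, world axes, zero at the start; "moment": the same for the moment, N m; "grip_width": finger opening in m; "finger_force": force on a finger pad.
Only numpy, scipy, OpenCV 4.12 (cv2) and the standard library are available. Lean on these libraries where they do the work, as an engineer would, in place of code of your own. Each camera call takes 0.05 s, during which the arm holds its last target. There are 200 camera calls.

### The job

The drawer of the wooden spoon box is held by a spring catch. Pick up the plain round dowel and push it through the small hole in the back of the box, gently pressing the thin spring catch behind the hole until the drawer springs free; then lay the dowel down flat on the table top and pull the drawer out all the way to its stop. Do not push the dowel hard against the box or the catch, and do not knock the other things about.

Things in the scene. Friction and masses are not known exactly. Their poses are not given: they have to be found in the camera images.
- spoonbox: Fixed low dark wooden box, 200 mm deep (its own x) by 150 mm wide (its y), 92 mm high; origin at the centre of its underside on the table; z up. The drawer front is on its -x face, the back with the hole is its +x face (pale board, outer face at x = +100 mm). The drawer opens along the box's -x. It does not move when pushed.
- hole (a point): Centre of the mouth of the round release hole, on the outer face of the box's back: box frame (100, 0, 62) mm. Axes as the box: +x points straight out of the hole. Hole 16 mm in diameter through a 12 mm board. More than 18 N from the dowel on the board or on the catch behind it dents or bends them.
- hole_inner (a point): Inner end of the same hole, box frame (88, 0, 62) mm. Behind it hangs the catch's upright steel plate, 14 to 30 mm further in, a different depth each time. Pressed along the box's -x it gives like a spring with 3 to 8 N, frees the drawer after about 8 mm and meets a firm stop after about 10 mm. It springs back when let go; a drawer that has come free stays free.
- dowel: Plain round beech dowel, 12 mm in diameter, 180 mm long, with rounded ends, 20 g, lying loose on the table and able to roll. Origin: halfway along it, on its surface (6 mm from the axis, on the underside at the start, up to turns about its axis); its own x runs along it. Both ends are alike. The lookalike beside it has a flat spoon bowl.
- dowel_a (a point): Centre of the dowel's end on its -x side (90 mm from the middle, on the axis).
- dowel_b (a point): Centre of the dowel's end on its +x side (90 mm from the middle, on the axis).
- drawer (a joint): How far the drawer is out, in m: 0 held by the catch, about 0.025 or more when it has sprung free, 0.10 fully out at its stop. Slides with about 1 N of friction and stays where it is left.
- handle (a point): Middle of the drawer's horizontal steel bar handle, on the bar's axis: bar 11 mm thick, 90 mm long along the box's y, its axis 35 mm out from the drawer front and 62 mm above the table; free to grasp from above. Axes as the box: the drawer is pulled along -x. While the catch holds it, the bar's axis is 31 to 47 mm out from the box's front edge.
- wooden_spoon: Bystander: wooden spoon lying flat, 212 mm long, round 12 mm stick with a flat 55 x 42 mm bowl at its +x end. Origin on the underside of the stick, 106 mm from the stick's end.
- bottle: Bystander: sealed green glass bottle, 72 mm in diameter, 254 mm high, origin at the centre of its underside.
- scoop: Bystander: white plastic measuring scoop, cup 54 mm across and 32 mm high, handle along its +x to 110 mm. Origin under the cup.
- bowl: Bystander: white ceramic soup bowl, 150 mm across, 55 mm high, origin at the centre of its underside.
- grater: Bystander: small stainless grater standing upright, 58 x 70 mm, 143 mm high, origin at the centre of its underside.
- mug: Bystander: ceramic mug, 80 mm across, 92 mm high, handle to its +y, origin at the centre of its underside.
- jar: Bystander: glass jar with steel lid, 60 mm across, 85 mm high, origin at the centre of its underside.

How it is judged:
By the outcome, as a careful person would: the job done as asked, in the order asked, and still so for the second after the job is handed in, with the robot touching nothing.
It also fails if it takes over 67 s, if anything falls off the work surface, if the arm or the gripper's body presses on something with over 40 N, if the wrist force passes 120 N, or if a joint passes its speed limit or range.

## Working session

There is one attempt and no reset: what is moved stays moved. The work goes in short steps, Python scripts to look and compute and a shell command to move; the robot and the scene stay as the last step left them, time stands still between calls to the robot, and variables do not carry over. Pictures are saved under pics/ and viewed, at most 10 in all, crops included, and the job is handed in when it is done.

```bash
ls; mkdir -p pics
cat > h.py <<'E'
from workcell import *
import numpy as np, cv2
from scipy.spatial.transform import Rotation as Ro
def pix2ray(f,u,v):
    xd=(u-f["cx"])/f["fx"]; yd=(v-f["cy"])/f["fy"]; x,y=xd,yd
    for _ in range(20):
        s=1+f["k1"]*(x*x+y*y); x,y=xd/s,yd/s
    return x,y
def cam2w(f,P,st=None):
    if "R" in f and "T_tool_cam" not in f: return (P-f["t"])@np.array(f["R"])
    T=np.array(f["T_tool_cam"]); p=P@T[:3,:3].T+T[:3,3]
    return p@Ro.from_euler("xyz",st["tool_rot"]).as_matrix().T+np.array(st["position"])
def pts(f,u,v,st=None,z=None):
    """world points from pixels; by depth, or on plane z"""
    u=np.atleast_1d(u).astype(float);v=np.atleast_1d(v).astype(float)
    x,y=pix2ray(f,u,v)
    if z is None:
        d=f["range_z"][v.round().astype(int).clip(0,479),u.round().astype(int).clip(0,639)]
        return cam2w(f,np.c_[x*d,y*d,d],st)
    a=cam2w(f,np.c_[x*0,x*0,x*0],st); b=cam2w(f,np.c_[x,y,x*0+1],st)
    return a+(b-a)*((z-a[:,2])/(b-a)[:,2])[:,None]
def save(f,n): cv2.imwrite("pics/"+n,f["image"][:,:,::-1])
E
python3 - <<'E'
from h import *
s=observe(); print(s)
for n in("top","scene"):
    f=grab_frame(n); save(f,n+"0.png")
    for th in("spoonbox","dowel","wooden_spoon","drawer","bottle","scoop","bowl","grater","mug","jar"):
        r=outline_of(f,th)
        if r:
            v,u=np.nonzero(r[0]["region"]); P=pts(f,u,v); P=P[f["range_z"][v,u]>0]
            print(n,th,round(r[0]["confidence"],2),np.round(r[0]["extent"]),np.percentile(P,[2,50,98],axis=0).round(3).tolist())
    for th in("hole","handle","dowel_a","dowel"):
        print(n,th,[(round(a["confidence"],2),np.round(a["position"],1).tolist(),pts(f,*a["position"]).round(3).tolist()) for a in tip_of(f,th)[:2]])
E
```

```text
pics
{'clock': 0.0, 'qpos': array([-1.25822986,  0.52202186, -0.03635486,  1.60002271,  0.02119753,
        1.02107826, -0.11280344]), 'qd': array([-0.00034989, -0.0001997 ,  0.0017862 , -0.00064842, -0.00018934,
       -0.00189721,  0.000468  ]), 'joint_efforts': array([-1.48407522e-03, -9.27104545e+01,  1.97970517e+00, -3.69918001e+01,
        1.79836352e-02,  8.22145696e-03, -6.32537376e-05]), 'position': array([0.23332106, 0.57944588, 0.23071526]), 'tool_rot': array([-3.14044919e+00,  6.58527427e-05,  2.75883560e+00]), 'force': array([ 0.2646715 ,  0.71456834, -0.12543492]), 'moment': array([ 0.05112069,  0.00075406, -0.02739395]), 'finger_force': 0.0, 'grip_width': 0.08528669081110292}
top spoonbox 0.87 [308. 221. 108.  87.] [[0.482, -0.079, 0.041], [0.566, 0.04, 0.091], [0.656, 0.145, 0.097]]
top dowel 0.63 [185. 266.  58.  19.] [[0.422, 0.266, 0.005], [0.445, 0.342, 0.011], [0.467, 0.417, 0.016]]
top wooden_spoon 0.68 [187. 210.  78.  33.] [[0.564, 0.258, -0.002], [0.594, 0.412, 0.01], [0.631, 0.463, 0.016]]
top drawer 0.6 [350. 239.  23.  32.] [[0.484, -0.097, -0.0], [0.523, 
[... 1866 characters left out ...]
6.  40.  61.] [[0.665, -0.375, 0.002], [0.708, -0.329, 0.07], [0.729, -0.308, 0.141]]
scene mug 0.82 [501. 257.  49.  54.] [[0.251, 0.287, 0.002], [0.331, 0.328, 0.059], [0.347, 0.361, 0.092]]
scene jar 0.97 [211. 256.  32.  48.] [[0.666, -0.216, 0.001], [0.704, -0.179, 0.059], [0.719, -0.164, 0.087]]
scene hole [(0.79, [354.5, 287.0], [[0.595, 0.133, 0.056]])]
scene handle [(0.42, [293.6, 231.5], [[0.561, -0.058, 0.094]]), (0.22, [212.3, 266.7], [[0.71, -0.175, 0.031]])]
scene dowel_a [(0.97, [439.5, 283.5], [[0.421, 0.244, 0.002]]), (0.86, [475.3, 308.8], [[0.451, 0.342, 0.005]])]
scene dowel [(0.97, [439.5, 283.5], [[0.421, 0.244, 0.002]]), (0.86, [475.3, 308.8], [[0.451, 0.342, 0.005]])]
```

```bash
python3 -c "
import cv2,numpy as np
a=cv2.imread('pics/top0.png');b=cv2.imread('pics/scene0.png');cv2.imwrite('pics/both.png',cv2.resize(np.hstack([a,b]),(800,300)))"
```

```text
(no output)
```

View pics/top0.png

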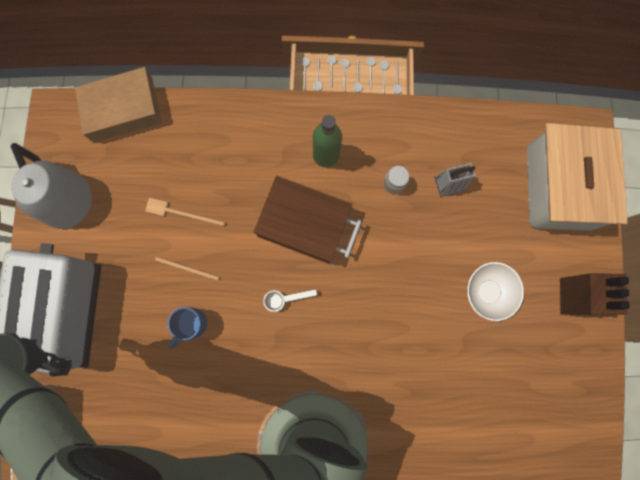

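View pics/scene0.png

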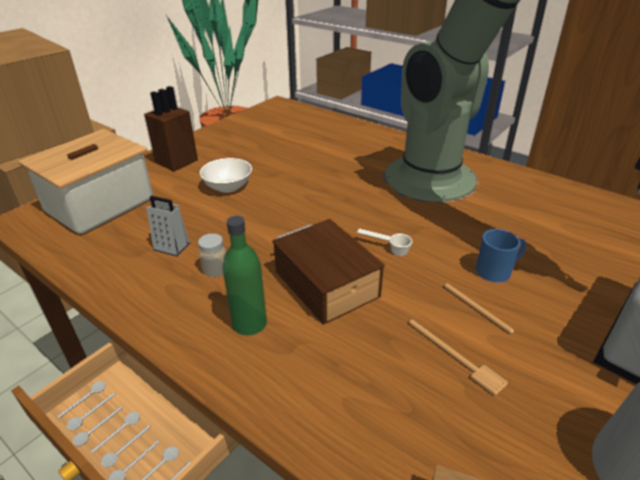

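Top view: the box back faces left, with the hole near (263,205) and the handle at (350,239). The dowel runs (155,259)–(218,278), nearly parallel to the box axis, and the spoon is at (150–224, 207–222).

```bash
cat > m.py <<'E'
from h import *
def line(P):
    c=P.mean(0); d=np.linalg.svd(P-c)[2][0]; d=d*np.sign(d[1]); t=(P-c)@d
    return c,d,t.min(),t.max()
E
python3 - <<'E'
from m import *
for n in("top","scene"):
    f=grab_frame(n)
    # box top
    r=outline_of(f,"spoonbox")[0]; m=r["region"].astype(np.uint8)
    v,u=np.nonzero(m); P=pts(f,u,v); k=(P[:,2]>.086)&(P[:,2]<.1); 
    P=pts(f,u[k],v[k],z=.092)[:,:2]
    (c,s,a)=cv2.minAreaRect((P*1000).astype(np.float32)); print(n,"box",np.round(c,1),np.round(s,1),round(a,2))
    for th in("dowel","wooden_spoon"):
        for r in outline_of(f,th)[:2]:
            v,u=np.nonzero(r["region"]); P=pts(f,u,v,z=.008)[:,:2]; c,d,a,b=line(P)
            print(n,th,round(r["confidence"],2),"ends",(c+a*d).round(4),(c+b*d).round(4),"len",round(b-a,3),"ang",np.degrees(np.arctan2(d[1],d[0])).round(2))
    if n=="scene":
        a=tip_of(f,"hole")[0]; print(a["position"],pts(f,*a["position"],z=.062))
E
```

```text
top box [571.4  44.1] [204.  154.3] 70.96
top dowel 0.52 ends [0.4226 0.2598] [0.4689 0.4262] len 0.173 ang 74.44
top wooden_spoon 0.87 ends [0.5631 0.2492] [0.6124 0.4637] len 0.22 ang 77.06
scene box [576.9  44.5] [208.8 156.2] 70.96
scene dowel 0.79 ends [0.4256 0.2601] [0.4687 0.4249] len 0.17 ang 75.34
scene dowel 0.71 ends [0.1411 0.2925] [0.3523 0.3306] len 0.215 ang 10.24
scene wooden_spoon 0.63 ends [0.5661 0.2481] [0.6139 0.4622] len 0.219 ang 77.42
scene wooden_spoon 0.28 ends [ 0.43   -0.1383] [0.6284 0.1506] len 0.351 ang 55.53
[355.7, 285.6] [[0.59589658 0.13572497 0.062     ]]
```

```bash
python3 -m creep '[[[-1,-0.0286,-0.0139,0.006,0,0,0],[-1,-0.0286,-0.0139,0.006,0,0,0],[-1,-0.0286,-0.0139,0.006,0,0,0],[-1,-0.0286,-0.0139,0.006,0,0,0],[-1,-0.0286,-0.0139,0.006,0,0,0],[-1,-0.0286,-0.0139,0.006,0,0,0],[-1,-0.0286,-0.0139,0.006,0,0,0],[-1,-0.0286,-0.0139,0.006,0,0,0],[-1,-0.0286,-0.0139,0.006,0,0,0],[-1,-0.0286,-0.0139,0.006,0,0,0]]]' 40; python3 -m creep '[[[-1,0,0,0,0,0,8.3],[-1,0,0,0,0,0,8.3],[-1,0,0,0,0,0,8.3],[-1,0,0,0,0,0,8.3],[-1,0,0,0,0,0,8.3],[-1,0,0,0,0,0,8.3],[-1,0,0,0,0,0,8.3],[-1,0,0,0,0,0,8.3],[-1,0,0,0,0,0,8.3],[-1,0,0,0,0,0,8.3]]]'
```

```text
clock: 2.95
position: [0.4476, 0.343, 0.1712]
tool_rot: [3.141, 0.0, 2.759]
force: [1.1, 0.7, -0.0]
grip_width: 0.0854
finger_force: 0.0
clock: 3.95
position: [0.4468, 0.3441, 0.1714]
tool_rot: [3.142, -0.0, 1.304]
force: [-0.0, 0.9, -0.4]
grip_width: 0.0855
finger_force: 0.0
```

```bash
cat > dl.py <<'E'
from m import *
s=observe(); f=grab_frame("wrist"); save(f,"w_dowel.png")
print(s["position"].round(4),np.degrees(s["tool_rot"]).round(2),s["qpos"].round(2))
for r in outline_of(f,"dowel")[:2]:
    v,u=np.nonzero(r["region"]); P=pts(f,u,v,s,z=.007)[:,:2]; c,d,a,b=line(P)
    e=(c+(a+b)/2*d); print(round(r["confidence"],2),r["extent"],"mid",e.round(4),"len",round(b-a,3),"ang",np.degrees(np.arctan2(d[1],d[0])).round(2))
    D=np.r_[e-s["position"][:2],0]@Ro.from_euler("xyz",s["tool_rot"]).as_matrix(); print("tool shift",D.round(4), "depthz",np.median(pts(f,u,v,s)[:,2]).round(4))
E
python3 dl.py
```

```text
[0.4468 0.3441 0.1714] [ 1.800e+02 -1.000e-02  7.473e+01] [-1.03  0.53  0.38  1.84 -0.26  0.82 -0.79]
0.89 [316.6, 215.6, 17.9, 189.5] mid [0.4467 0.344 ] len 0.179 ang 74.6
tool shift [-0.0002 -0.0001 -0.    ] depthz 0.0102
```

View pics/w_dowel.png

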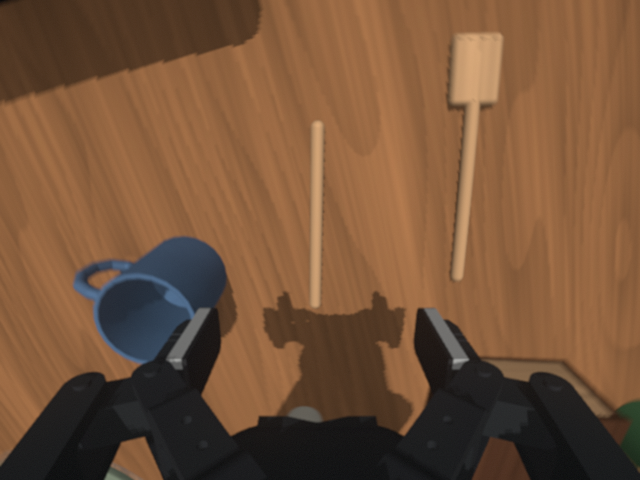

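The wrist view shows the dowel vertical at column 316, rows 121–306, centred and lined up between the fingers. The mug and spoon are clear.

```bash
python3 -m creep '[[[-1,0,0,0.02,0,0,0],[-1,0,0,0.02,0,0,0],[-1,0,0,0.02,0,0,0],[-1,0,0,0.02,0,0,0],[-1,0,0,0.02,0,0,0],[-0.4,0,0,0.02,0,0,0],[-0.2,0,0,0.02,0,0,0],[-0.0,0,0,0.015,0,0,0],[0.2,0,0,0.01,0,0,0],[0.2,0,0,0.003,0,0,0]]]' 40; python3 -m creep '[[[0.2,0,0,0.002,0,0,0],[0.4,0,0,0,0,0,0],[0.7,0,0,0,0,0,0],[1,0,0,0,0,0,0],[1,0,0,0,0,0,0],[1,0,0,0,0,0,0],[1,0,0,0,0,0,0],[1,0,0,0,0,0,0]]]' 40
```

```text
clock: 5.05
position: [0.4466, 0.3438, 0.0025]
tool_rot: [-3.141, 0.001, 1.311]
force: [0.5, 0.2, 0.1]
grip_width: 0.034
finger_force: 0.0
clock: 5.85
position: [0.4471, 0.3442, 0.002]
tool_rot: [3.141, -0.001, 1.31]
force: [-1.5, -1.6, 7.4]
grip_width: 0.0102
finger_force: 39.2
```

```bash
python3 -m creep '[[[1,0,0,-0.005,0,0,0],[1,0,0,-0.015,0,0,0],[1,0,0,-0.02,0,0,0],[1,0,0,-0.02,0,0,0],[1,0,0,-0.02,0,0,0],[1,0,0,0,0,0,0],[1,0,0,0,0,0,0]]]' 40
cat > dv.py <<'E'
from m import *
import sys
s=observe(); f=grab_frame("wrist"); save(f,sys.argv[1])
R=Ro.from_euler("xyz",s["tool_rot"]).as_matrix(); print(s["position"].round(4),np.degrees(s["tool_rot"]).round(2))
r=outline_of(f,"dowel")[0]; v,u=np.nonzero(r["region"]); k=f["range_z"][v,u]>0
Q=(pts(f,u[k],v[k],s)-s["position"])@R
print(r["confidence"],r["extent"])
Q=Q[(abs(Q[:,1])<.02)&(abs(Q[:,2])<.04)]
x0,x1=np.percentile(Q[:,0],[1,99])
for i in range(6):
    a=x0+(x1-x0)/6*i; q=Q[(Q[:,0]>=a)&(Q[:,0]<=a+(x1-x0)/6)]
    if len(q): print(np.median(q,0).round(4),len(q), "topz", np.percentile(q[:,2],15).round(4))
E
python3 dv.py w1.png
```

```text
clock: 6.55
position: [0.4469, 0.3443, 0.0823]
tool_rot: [3.141, -0.001, 1.31]
force: [-0.9, 0.2, -0.4]
grip_width: 0.0104
finger_force: 39.1
[0.4469 0.3443 0.0823] [ 1.7997e+02 -7.0000e-02  7.5080e+01]
0.66 [319.1, 267.5, 30.9, 311.2]
[-0.042   0.0008 -0.0083] 836 topz -0.0092
[-0.0186  0.0013 -0.0084] 950 topz -0.0093
[ 0.0055  0.0013 -0.0085] 1039 topz -0.0092
[ 0.0289  0.0014 -0.0082] 1404 topz -0.0092
[ 0.0525  0.0014 -0.0082] 1666 topz -0.0092
[ 0.0756  0.0018 -0.0082] 1861 topz -0.0092
```

View pics/w1.png

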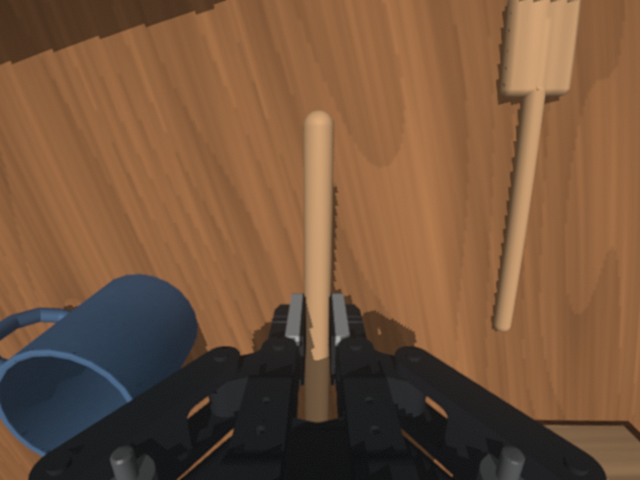

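The dowel is gripped straight along columns 305–332, with its free end at row 113. Next I'll look at the box back from above, shifted sideways so the dowel doesn't hide the hole.

```bash
python3 -m creep '[[[1,-0.0097,0.0167,-0.0138,0,0,0.4],[1,-0.0097,0.0167,-0.0138,0,0,0.4],[1,-0.0097,0.0167,-0.0138,0,0,0.4],[1,-0.0097,0.0167,-0.0138,0,0,0.4],[1,-0.0097,0.0167,-0.0138,0,0,0.4],[1,-0.0097,0.0167,-0.0138,0,0,0.4],[1,-0.0097,0.0167,-0.0138,0,0,0.4],[1,-0.0097,0.0167,-0.0138,0,0,0.4],[1,-0.0097,0.0167,-0.0138,0,0,0.4],[1,-0.0097,0.0167,-0.0138,0,0,0.4]]]' 40; python3 -m creep '[[[1,0,0,0,0,0,0],[1,0,0,0,0,0,0],[1,0,0,0,0,0,0]]]'
cat > hole.py <<'E'
from m import *
import sys
s=observe(); f=grab_frame("wrist"); save(f,sys.argv[1])
print(s["position"].round(4),np.degrees(s["tool_rot"]).round(2),s["qpos"].round(2))
h=tip_of(f,"hole")
for a in h[:2]: print("hole",round(a["confidence"],2),np.round(a["position"],1),pts(f,*a["position"],s,z=.062).round(4),pts(f,*a["position"],s).round(4))
for r in outline_of(f,"spoonbox")[:1]:
    v,u=np.nonzero(r["region"]); P=pts(f,u,v,s); print(r["confidence"],r["extent"])
    k=(P[:,2]>.084)&(P[:,2]<.1); Q=pts(f,u[k],v[k],s,z=.092)[:,:2]; print("top z",np.median(P[k,2]))
    c,sz,a=cv2.minAreaRect((Q*1000).astype(np.float32)); print("rect",np.round(c,1),np.round(sz,1),round(a,2))
    k=(P[:,2]>.015)&(P[:,2]<.08); B=P[k][:,:2]; l=cv2.fitLine(B.astype(np.float32),cv2.DIST_HUBER,0,.01,.01).ravel(); print("back face dir",np.degrees(np.arctan2(l[1],l[0])).round(2),l[2:],k.sum())
E
python3 hole.py w2.png
```

```text
clock: 7.65
position: [0.579, 0.2022, 0.2192]
tool_rot: [-3.141, 0.001, 1.24]
force: [0.2, 0.2, -0.3]
grip_width: 0.0102
finger_force: 39.1
clock: 7.95
position: [0.578, 0.2036, 0.2184]
tool_rot: [-3.14, 0.001, 1.241]
force: [0.0, -0.2, -0.9]
grip_width: 0.01
finger_force: 39.1
[0.578  0.2036 0.2184] [-1.7992e+02  5.0000e-02  7.1110e+01] [-0.71  0.55  0.41  1.66 -0.25  0.98 -0.54]
hole 0.94 [365.4 271.7] [[0.6074 0.1446 0.062 ]] [[0.6074 0.1392 0.0501]]
0.89 [368.0, 356.3, 176.6, 201.6]
top z 0.0910560999796502
rect [575.9  48.4] [202.8 152.3] 71.18
back face dir -19.16 [0.6379096  0.12853035] 3265
```

View pics/w2.png

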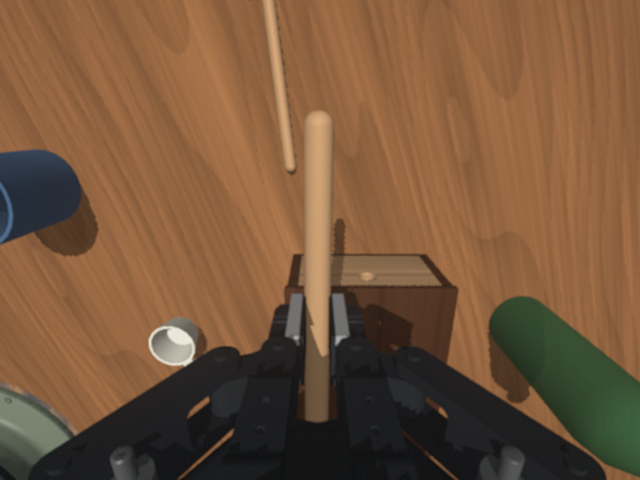

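The hole shows at about (367,276) on the pale back board. The board's top edge runs (288,290)–(457,288).

```bash
cat > h2.py <<'E'
from m import *
s=observe(); f=grab_frame("wrist")
R=Ro.from_euler("xyz",s["tool_rot"]).as_matrix()
P=[]
for i in range(3):
    f=grab_frame("wrist"); a=tip_of(f,"hole")[0]; P.append(a["position"])
print(P)
im=f["image"][235:305,270:470,::-1]; cv2.imwrite("pics/crop1.png",cv2.resize(im,None,fx=4,fy=4,interpolation=cv2.INTER_CUBIC))
for n,uv,z in(("hole",np.mean(P,0),.062),("hole_eye",(367.5,276),.062)):
    w=pts(f,*uv,s,z=z)[0]; print(n,w.round(4),((w-s["position"])@R).round(4))
# scene relation
f=grab_frame("scene"); a=tip_of(f,"hole")[0]; u,v=map(int,a["position"]); print("scene",a["confidence"],a["position"],pts(f,*a["position"],z=.062))
im=f["image"][v-40:v+40,u-50:u+50,::-1]; cv2.imwrite("pics/crop2.png",cv2.resize(im,None,fx=6,fy=6,interpolation=cv2.INTER_CUBIC))
A=cv2.imread("pics/crop1.png");B=cv2.imread("pics/crop2.png"); C=np.zeros((280+280,800,3),np.uint8); C[:280]=A; B=B[60:340];C[280:,:600]=B
cv2.imwrite("pics/crop12.png",C); print(u-50,v-30)
E
python3 h2.py
```

```text
[[364.5, 272.4], [366.4, 273.2], [363.9, 272.0]]
hole [0.6071 0.1438 0.062 ] [-0.0472  0.0467  0.1567]
hole_eye [0.6084 0.1395 0.062 ] [-0.0508  0.0493  0.1567]
scene 0.72 [355.6, 286.6] [[0.59850475 0.13727757 0.062     ]]
305 256
```

View pics/crop12.png

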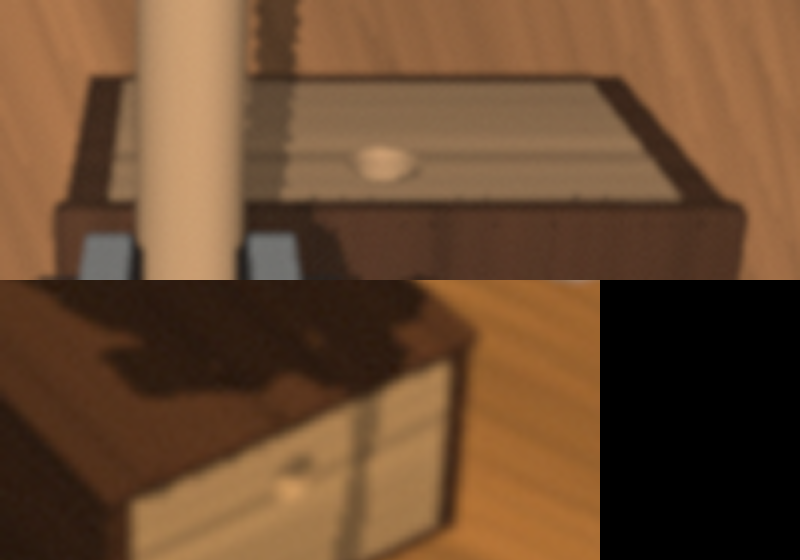

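```bash
python3 -m creep '[[[1,0.0109,0.0095,0,0,0,0],[1,0.0109,0.0095,0,0,0,0],[1,0.0109,0.0094,0.01,0,0,0],[1,0.0109,0.0094,0.02,0,0,0],[1,0.0109,0.0094,0.025,0,0,0],[1,0,0,0.025,0,0,0],[1,0,0,0.025,0,0,0],[1,0,0,0.025,0,0,0],[1,0,0,0.02,0,0,0],[1,0,0,0.01,0,0,0]]]' 40; python3 -m creep '[[[1,0,0,0,0,0,0],[1,0,0,0,0,0,0],[1,0,0,0,0,0,0]]]'
cat > chk.py <<'E'
from m import *
s=observe(); R=Ro.from_euler("xyz",s["tool_rot"]).as_matrix()
print(s["position"].round(4),np.degrees(s["tool_rot"]).round(2))
f=grab_frame("scene"); print([ (a["confidence"],a["position"]) for a in tip_of(f,"hole")[:2]],[ (a["confidence"],a["position"]) for a in tip_of(f,"dowel_a")[:3]])
def proj(X):
    c=f["R"]@X+f["t"]; x,y=c[:2]/c[2]; k=1+f["k1"]*(x*x+y*y); return np.array([f["cx"]+f["fx"]*x*k,f["cy"]+f["fy"]*y*k])
for n,d in(("nose",-.09),("mid",0),("tail",.09)): print(n,proj(s["position"]+R@[d,0,-.004]).round(1))
b=np.array([np.cos(np.radians(71)),np.sin(np.radians(71)),0]);l=np.array([-b[1],b[0],0])
print("est hole proj",proj(np.array([.6066,.1402,.062])).round(1),"d/d lateral(mm)",(proj(np.array([.6066,.1402,.062])+l*.001)-proj(np.array([.6066,.1402,.062]))).round(2))
r=outline_of(f,"dowel"); print([(a["confidence"],a["extent"]) for a in r[:3]])
im=f["image"][230:330,310:450,::-1]; cv2.imwrite("pics/crop3.png",cv2.resize(im,None,fx=5.7,fy=5.7,interpolation=cv2.INTER_CUBIC))
E
python3 chk.py
```

```text
clock: 9.55
position: [0.6403, 0.239, 0.0574]
tool_rot: [-3.14, 0.002, 1.24]
force: [-0.8, -0.2, 0.3]
grip_width: 0.01
finger_force: 39.1
clock: 9.85
position: [0.6418, 0.2394, 0.0605]
tool_rot: [3.14, -0.001, 1.24]
force: [-0.4, -0.1, 0.1]
grip_width: 0.0099
finger_force: 39.1
[0.6418 0.2394 0.0605] [ 1.7993e+02 -6.0000e-02  7.1060e+01]
[(0.86, [356.0, 285.2])] [(0.78, [418.6, 354.7]), (0.6, [388.4, 321.6])]
nose [358.7 293. ]
mid [387.6 320.3]
tail [420.5 351.5]
est hole proj [354.5 289.3] d/d lateral(mm) [ 0.4  -0.19]
[(0.76, [402.8, 336.9, 29.9, 30.0]), (0.53, [458.1, 357.6, 96.0, 77.3])]
```

View pics/crop3.png

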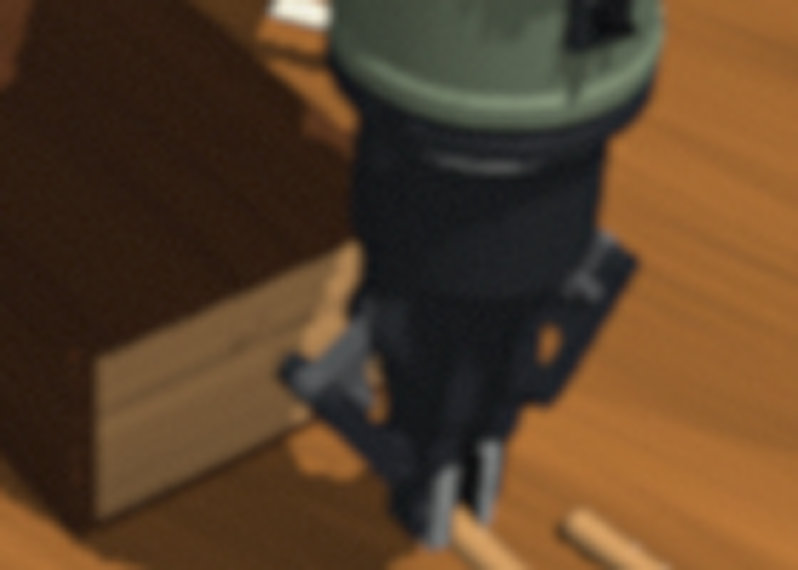

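```bash
python3 -m creep '[[[1,-0.004,0,0,0,0,0],[1,-0.004,0,0,0,0,0],[1,-0.003,0,0,0,0,0],[1,0,0,0,0,0,0],[1,0,0,0,0,0,0]]]' 22; for i in 1 ; do python3 -m creep '[[[1,-0.001,0,0,0,0,0],[1,-0.001,0,0,0,0,0],[1,-0.001,0,0,0,0,0],[1,-0.001,0,0,0,0,0],[1,0,0,0,0,0,0]]]'; done
python3 - <<'E'
from m import *
P=[]
for i in range(6):
    f=grab_frame("wrist"); s=observe(); P.append(np.r_[s["position"],s["force"]])
print(np.mean(P,0).round(4),np.std(P,0).round(4))
E
```

```text
clock: 10.55
position: [0.6376, 0.2288, 0.0593]
tool_rot: [3.142, -0.0, 1.24]
force: [0.7, -0.1, -1.0]
grip_width: 0.01
finger_force: 39.1
clock: 11.05
position: [0.6363, 0.2249, 0.0593]
tool_rot: [3.142, 0.0, 1.24]
force: [-0.0, -0.1, 0.1]
grip_width: 0.0101
finger_force: 39.1
[ 0.6363  0.2251  0.0593 -0.0723 -0.1749  0.0043] [0.     0.     0.     0.5626 0.7523 0.0855]
```

```bash
python3 -m creep '[[[1,0,0,0.001,0,0,0],[1,-0.001,0,0,0,0,0],[1,-0.001,0,0,0,0,0],[1,-0.001,0,0,0,0,0],[1,0,0,0,0,0,0]]]' 22;  python3 -m creep '[[[1,-0.001,0,0,0,0,0],[1,-0.001,0,0,0,0,0],[1,0,0,0,0,0,0]]]'
```

```text
clock: 11.85
position: [0.6353, 0.222, 0.0583]
tool_rot: [3.142, 0.0, 1.24]
force: [-0.1, -0.1, -0.2]
grip_width: 0.0102
finger_force: 39.1
clock: 12.15
position: [0.6346, 0.2201, 0.0583]
tool_rot: [3.142, 0.0, 1.24]
force: [-0.2, 1.2, 0.7]
grip_width: 0.0099
finger_force: 39.1
```

```bash
python3 -m creep '[[[1,-0.001,0,0,0,0,0],[1,-0.001,0,0,0,0,0],[1,0,0,0,0,0,0]]]' 22;  python3 -m creep '[[[1,-0.001,0,0,0,0,0],[1,-0.001,0,0,0,0,0],[1,0,0,0,0,0,0]]]'
```

```text
clock: 12.45
position: [0.634, 0.2183, 0.0583]
tool_rot: [3.142, 0.0, 1.24]
force: [0.9, -0.6, 0.4]
grip_width: 0.0098
finger_force: 39.1
clock: 12.75
position: [0.6333, 0.2163, 0.0583]
tool_rot: [-3.142, 0.0, 1.24]
force: [0.2, -0.7, 0.1]
grip_width: 0.0099
finger_force: 39.1
```

```bash
python3 -m creep '[[[1,-0.001,0,0,0,0,0],[1,-0.001,0,0,0,0,0],[1,-0.001,0,0,0,0,0],[1,-0.001,0,0,0,0,0]]]' 22;  python3 -m creep '[[[1,-0.001,0,0,0,0,0],[1,-0.001,0,0,0,0,0],[1,-0.001,0,0,0,0,0],[1,-0.001,0,0,0,0,0]]]';  python3 -m creep '[[[1,-0.001,0,0,0,0,0],[1,-0.001,0,0,0,0,0],[1,-0.001,0,0,0,0,0],[1,-0.001,0,0,0,0,0]]]'
```

```text
clock: 13.15
position: [0.632, 0.2126, 0.0583]
tool_rot: [3.142, 0.0, 1.24]
force: [-0.5, -0.1, 0.7]
grip_width: 0.0099
finger_force: 39.1
clock: 13.55
position: [0.6307, 0.2089, 0.0583]
tool_rot: [-3.142, 0.0, 1.24]
force: [-0.5, -0.4, 0.0]
grip_width: 0.0099
finger_force: 39.1
clock: 13.95
position: [0.6294, 0.2051, 0.0583]
tool_rot: [-3.142, 0.0, 1.24]
force: [-0.1, -0.8, -1.3]
grip_width: 0.0104
finger_force: 39.1
```

```bash
python3 -m creep '[[[1,-0.001,0,0,0,0,0],[1,-0.001,0,0,0,0,0],[1,-0.001,0,0,0,0,0],[1,-0.001,0,0,0,0,0]]]' | grep -E 'pos|force:' ;  python3 -m creep '[[[1,-0.001,0,0,0,0,0],[1,-0.001,0,0,0,0,0],[1,-0.001,0,0,0,0,0]]]'| grep -E 'pos|force:';  python3 -m creep '[[[1,-0.001,0,0,0,0,0],[1,-0.001,0,0,0,0,0],[1,-0.001,0,0,0,0,0]]]'| grep -E 'pos|force:'
```

```text
position: [0.6281, 0.2013, 0.0583]
force: [-0.7, 0.7, -1.1]
finger_force: 39.1
position: [0.6272, 0.1985, 0.0583]
force: [0.4, 0.1, 0.4]
finger_force: 39.1
position: [0.6265, 0.1968, 0.0585]
force: [2.9, 6.7, 0.1]
finger_force: 39.2
```

```bash
python3 -m creep '[[[1,0,0,0,0,0,0],[1,0,0,0,0,0,0]]]' | grep -E 'pos|force:' ;  python3 -m creep '[[[1,-0.001,0,0,0,0,0],[1,0,0,0,0,0,0]]]'| grep -E 'pos|force:'
```

```text
position: [0.6265, 0.1968, 0.0585]
force: [2.2, 4.5, 0.7]
finger_force: 39.2
position: [0.6262, 0.1959, 0.0586]
force: [1.8, 6.4, 1.0]
finger_force: 39.2
```

```bash
cat > dr.py <<'E'
from m import *
f=grab_frame("top"); r=outline_of(f,"drawer"); a=tip_of(f,"handle"); print([(x["confidence"],np.round(x["extent"])) for x in r[:1]],[(x["confidence"],x["position"],pts(f,*x["position"],z=.062)) for x in a[:2]])
b=np.array([np.cos(np.radians(71)),np.sin(np.radians(71))]); h=np.array([.6066,.1402])
im=f["image"]; v,u=np.mgrid[200:280,320:400]; u=u.ravel();v=v.ravel(); P=pts(f,u,v); k=(P[:,2]>.05)&(P[:,2]<.085); q=(P[k][:,:2]-h)@b; lat=(P[k][:,:2]-h)@[-b[1],b[0]]
k=abs(lat)<.035;print("bar dist from hole along",np.percentile(q[k],[5,50,95]).round(4),k.sum()) if k.sum() else 0
E
python3 dr.py
```

```text
[(0.77, array([349., 237.,  24.,  32.]))] [(0.57, [354.1, 234.5], array([[ 0.53902649, -0.08495262,  0.062     ]]))]
bar dist from hole along [-0.24   -0.2346 -0.2168] 135
```

```bash
for i in 1; do python3 -m creep '[[[1,-0.001,0,0,0,0,0],[1,-0.001,0,0,0,0,0],[1,0,0,0,0,0,0]]]' | grep -E 'pos|force:' ;  python3 -m creep '[[[1,-0.001,0,0,0,0,0],[1,-0.001,0,0,0,0,0],[1,0,0,0,0,0,0]]]'| grep -E 'pos|force:'; done; python3 dr.py
```

```text
position: [0.6255, 0.1941, 0.0586]
force: [2.8, 6.5, 0.7]
finger_force: 39.2
position: [0.6249, 0.192, 0.0586]
force: [1.2, 6.2, 1.0]
finger_force: 39.2
[] [(0.55, [353.0, 238.5], array([[ 0.528827 , -0.0823977,  0.062    ]]))]
bar dist from hole along [-0.24   -0.2345 -0.2205] 136
```

```bash
python3 -m creep '[[[1,-0.001,0,0,0,0,0],[1,0,0,0,0,0,0]]]' | grep -E 'pos|force:' ;  python3 -m creep '[[[1,-0.001,0,0,0,0,0],[1,0,0,0,0,0,0]]]'| grep -E 'pos|force:';  python3 dr.py
```

```text
position: [0.6246, 0.1911, 0.0586]
force: [1.8, 5.5, 1.2]
finger_force: 39.2
position: [0.6242, 0.1901, 0.0586]
force: [0.5, 5.2, 2.3]
finger_force: 39.2
[(0.79, array([352., 236.,  38.,  48.]))] [(0.93, [358.6, 240.3], array([[ 0.52471774, -0.09653119,  0.062     ]])), (0.33, [326.5, 156.6], array([[ 0.73856644, -0.01031203,  0.062     ]]))]
bar dist from hole along [-0.2564 -0.2173 -0.2063] 274
```

```bash
python3 -m creep '[[[1,0,0,0,0,0,0],[1,0,0,0,0,0,0],[1,0,0,0,0,0,0]]]' | grep -E 'pos|force:' ; python3 dr.py
```

```text
position: [0.6242, 0.1901, 0.0586]
force: [1.3, 4.7, 1.2]
finger_force: 39.2
[(0.77, array([356., 239.,  40.,  46.]))] [(0.92, [361.1, 243.3], array([[ 0.51734266, -0.10294413,  0.062     ]]))]
bar dist from hole along [-0.2712 -0.2316 -0.2146] 290
```

The drawer has sprung out by about 30 mm. Next I draw the dowel out and lay it down beside the box.

```bash
python3 -m creep '[[[1,0.003,0,0,0,0,0],[1,0.006,0,0,0,0,0],[1,0.006,0,0,0,0,0],[1,0.007,0,0,0,0,0],[1,0.008,0,0,0,0,0],[1,0.008,0,0,0,0,0],[1,0.008,0,0,0,0,0],[1,0.009,0,0,0,0,0],[1,0.009,0,0,0,0,0],[1,0.004,0,0,0,0,0]]]' ; python3 -m creep '[[[1,0,0.01,0,0,0,0],[1,0,0.01,0.004,0,0,0],[1,0,0.01,0.008,0,0,0],[1,0,0,0.01,0,0,0],[1,0,0,0.01,0,0,0],[1,0,0,0.01,0,0,0],[1,0,0,0.006,0,0,0],[1,0,0,0.003,0,0,0],[1,0,0,0.001,0,0,0],[1,0,0,0,0,0,0]]]'; python3 dv.py w3.png
```

```text
clock: 18.25
position: [0.6461, 0.2547, 0.0582]
tool_rot: [-3.142, -0.0, 1.241]
force: [0.2, -0.4, 0.1]
grip_width: 0.01
finger_force: 39.1
clock: 19.25
position: [0.6745, 0.2438, 0.0065]
tool_rot: [3.141, -0.0, 1.24]
force: [0.4, 0.3, -1.7]
grip_width: 0.0099
finger_force: 39.1
[0.6745 0.2438 0.0065] [ 1.7999e+02 -1.0000e-02  7.1070e+01]
0.61 [318.6, 267.2, 32.6, 310.3]
[-0.0424  0.0007 -0.0082] 856 topz -0.0091
[-0.019   0.0012 -0.0083] 951 topz -0.0092
[ 0.0053  0.0008 -0.0084] 1101 topz -0.0093
[ 0.0287  0.0013 -0.0082] 1448 topz -0.0091
[ 0.0525  0.0013 -0.0081] 1672 topz -0.0091
[ 0.076   0.0013 -0.008 ] 1933 topz -0.0091
```

```bash
python3 -m creep '[[[1,0,0,0.0015,0,0,0],[1,0,0,0.0015,0,0,0],[1,0,0,0.001,0,0,0],[1,0,0,0,0,0,0]]]' | grep -E 'pos|force:'; python3 -m creep '[[[0.85,0,0,0,0,0,0],[0.8,0,0,0,0,0,0],[0.75,0,0,0,0,0,0],[0.7,0,0,0,0,0,0],[0.6,0,0,0,0,0,0],[0.5,0,0,0,0,0,0],[0.4,0,0,0,0,0,0],[0.3,0,0,0,0,0,0],[0.3,0,0,0,0,0,0]]]'
```

```text
position: [0.6743, 0.2437, 0.0022]
force: [0.0, -0.1, 0.1]
finger_force: 39.1
clock: 20.65
position: [0.6744, 0.2437, 0.0023]
tool_rot: [3.142, -0.0, 1.24]
force: [0.7, -0.0, -1.1]
grip_width: 0.0299
finger_force: 0.0
```

```bash
python3 -m creep '[[[0.3,0,0,-0.005,0,0,0],[0.3,0,0,-0.015,0,0,0],[0.3,0,0,-0.03,0,0,0],[0.3,0,0,-0.03,0,0,0],[0.3,0,0,-0.03,0,0,0],[0.3,0,0,-0.03,0,0,0],[0.3,0,0,-0.03,0,0,0],[0.3,0,0,-0.03,0,0,0],[0.3,0,0,0,0,0,0]]]'|grep pos; python3 -m creep '[[[0.3,-0.0388,-0.0031,0,0,0,0],[0.3,-0.0388,-0.0031,0,0,0,0],[0.3,-0.0388,-0.0031,0,0,0,0],[0.3,-0.0388,-0.0031,0,0,0,0],[0.3,-0.0388,-0.0031,0,0,0,0],[0.3,-0.0388,-0.0031,0,0,0,0],[0.3,-0.0388,-0.0031,0,0,0,0],[0.3,-0.0388,-0.0031,0,0,0,0],[0.3,-0.0388,-0.0031,0,0,0,0],[0.3,-0.0388,-0.0031,0,0,0,0]]]'|grep pos;  python3 -m creep '[[[0.3,0,0,0,0,0,-8.5],[0.3,0,0,0,0,0,-8.5],[0.3,0,0,0,0,0,-8.5],[0.3,0,0,0,0,0,-8.5],[0.3,0,0,0,0,0,-8.5],[0.3,0,0,0,0,0,-8.5],[0.3,0,0,0,0,0,-8.5],[0.3,0,0,0,0,0,-8.5],[0.3,0,0,0,0,0,-8.5],[0.3,0,0,0,0,0,-8.5]]]'|grep -E "pos|rot"; python3 -m creep '[[[0.3,0,0,0,0,0,-5],[0.3,0,0,0,0,0,0],[0.3,0,0,0,0,0,0]]]'
cat > hd.py <<'E'
from m import *
import sys
s=observe(); f=grab_frame("wrist"); save(f,sys.argv[1]); R=Ro.from_euler("xyz",s["tool_rot"]).as_matrix()
print(s["position"].round(4),np.degrees(s["tool_rot"]).round(2),s["qpos"].round(2))
for a in tip_of(f,"handle")[:2]:
    w=pts(f,*a["position"],s,z=.062)[0]; print("handle",round(a["confidence"],2),a["position"],w.round(4),"tool",((w-s["position"])@R).round(4))
g=grab_frame("top"); r=outline_of(g,"dowel")
for x in r[:2]:
    v,u=np.nonzero(x["region"]); P=pts(g,u,v,z=.008)[:,:2]; c,d,a,b=line(P); print("dowel",x["confidence"],(c+a*d).round(3),(c+b*d).round(3))
E
python3 hd.py w4.png
```

```text
position: [0.6762, 0.244, 0.2082]
position: [0.5183, -0.1146, 0.2031]
position: [0.519, -0.1134, 0.203]
tool_rot: [-3.142, 0.001, 2.73]
clock: 23.85
position: [0.5191, -0.1134, 0.2027]
tool_rot: [-3.142, 0.0, 2.808]
force: [0.4, 0.0, -1.0]
grip_width: 0.0296
finger_force: 0.0
[ 0.5191 -0.1134  0.2027] [-1.8000e+02  3.0000e-02  1.6088e+02] [ 0.07  0.41  0.04  1.88 -0.02  0.85  1.36]
handle 0.87 [315.8, 230.7] [ 0.5227 -0.1143  0.062 ] tool [-0.0037  0.0004  0.1407]
dowel 0.55 [0.642 0.158] [0.703 0.328]
```

View pics/w4.png

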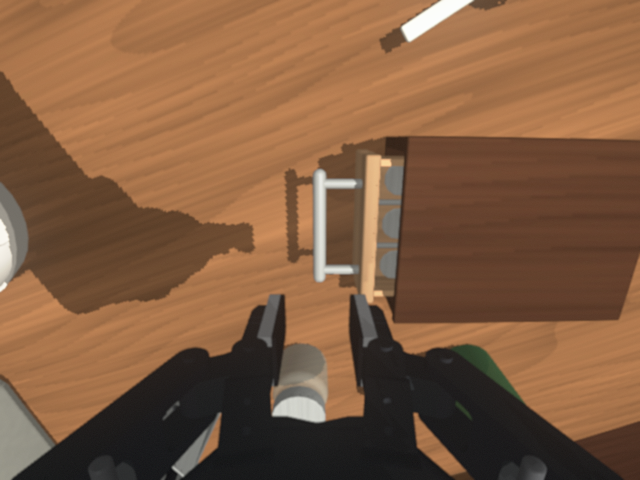

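```bash
python3 -m creep '[[[0.45,0,0,0.015,0,0,0],[0.45,-0.001,0.0005,0.02,0,0,0],[0.45,-0.001,0,0.02,0,0,0],[0.45,-0.001,0,0.02,0,0,0],[0.45,0,0,0.02,0,0,0],[0.45,0,0,0.015,0,0,0],[0.45,0,0,0.01,0,0,0],[0.45,0,0,0.005,0,0,0],[0.45,0,0,0,0,0,0]]]' 40;python3 -m creep '[[[0.45,0,0,0.01,0,0,0],[0.45,0,0,0.01,0,0,0],[0.45,0,0,0.008,0,0,0],[0.45,0,0,0,0,0,0]]]'; python3 -m creep '[[[0.6,0,0,0,0,0,0],[0.8,0,0,0,0,0,0],[1,0,0,0,0,0,0],[1,0,0,0,0,0,0],[1,0,0,0,0,0,0]]]'
```

```text
clock: 24.95
position: [0.5221, -0.1137, 0.0771]
tool_rot: [-3.141, -0.0, 2.811]
force: [-0.1, -0.5, 0.3]
grip_width: 0.0235
finger_force: 0.0
clock: 25.35
position: [0.5215, -0.1136, 0.0481]
tool_rot: [-3.141, -0.002, 2.811]
force: [1.0, -0.5, -1.3]
grip_width: 0.0233
finger_force: 0.0
clock: 25.85
position: [0.5222, -0.1137, 0.0495]
tool_rot: [3.142, 0.0, 2.811]
force: [-1.0, 0.4, 1.1]
grip_width: 0.0093
finger_force: 39.1
```

```bash
python3 -m creep '[[[1,0,-0.003,0,0,0,0],[1,0,-0.005,0,0,0,0],[1,0,-0.006,0,0,0,0],[1,0,-0.006,0,0,0,0],[1,0,-0.006,0,0,0,0],[1,0,-0.006,0,0,0,0],[1,0,-0.006,0,0,0,0],[1,0,-0.006,0,0,0,0],[1,0,-0.006,0,0,0,0],[1,0,-0.005,0,0,0,0]]]'; python3 -m creep '[[[1,0,-0.003,0,0,0,0],[1,0,-0.003,0,0,0,0],[1,0,-0.002,0,0,0,0],[1,0,-0.001,0,0,0,0]]]'
```

```text
clock: 26.85
position: [0.5041, -0.1663, 0.0493]
tool_rot: [-3.141, -0.0, 2.811]
force: [0.4, 1.6, 2.1]
grip_width: 0.0092
finger_force: 39.3
clock: 27.25
position: [0.5013, -0.1744, 0.0493]
tool_rot: [-3.142, -0.0, 2.811]
force: [-0.3, 1.6, 1.6]
grip_width: 0.0094
finger_force: 39.3
```

```bash
python3 -m creep '[[[1,0,-0.0015,0,0,0,0],[1,0,-0.0015,0,0,0,0],[1,0,-0.0015,0,0,0,0]]]'|grep -E "pos|force:"; python3 -m creep '[[[1,0,-0.001,0,0,0,0],[1,0,-0.001,0,0,0,0],[1,0,-0.001,0,0,0,0]]]'|grep -E "pos|force:"
```

```text
position: [0.5003, -0.1775, 0.0492]
force: [4.2, 13.5, -0.7]
finger_force: 39.3
position: [0.5002, -0.1777, 0.0491]
force: [8.2, 26.8, -2.0]
finger_force: 39.6
```

```bash
python3 -m creep '[[[1,0,0.0015,0,0,0,0],[1,0,0.001,0,0,0,0],[1,0,0,0,0,0,0]]]'|grep -E "pos|force:"
```

```text
position: [0.5003, -0.1774, 0.0492]
force: [2.8, 10.0, 0.9]
finger_force: 39.6
```

```bash
python3 -m creep '[[[1,0,0.0006,0,0,0,0],[0.8,0,0,0,0,0,0],[0.6,0,0,0,0,0,0],[0.45,0,0,0,0,0,0],[0.45,0,0,0,0,0,0],[0.45,0,0,0,0,0,0]]]'; python3 -m creep '[[[0.45,0,0,-0.01,0,0,0],[0.45,0,0,-0.02,0,0,0],[0.45,0,0,-0.02,0,0,0],[0.45,0,0,-0.03,0,0,0],[0.45,0,0,-0.03,0,0,0],[0.45,0,0,-0.03,0,0,0],[0.45,0,0,-0.02,0,0,0],[0.45,0,0,0,0,0,0]]]'; python3 hd.py w5.png; python3 dr.py; python3 -c "
from h import *
save(grab_frame('top'),'top9.png')"
```

```text
clock: 28.75
position: [0.4999, -0.1787, 0.0493]
tool_rot: [-3.141, -0.0, 2.811]
force: [0.2, -0.2, 0.2]
grip_width: 0.0236
finger_force: 0.0
clock: 29.55
position: [0.501, -0.1789, 0.2126]
tool_rot: [3.141, 0.005, 2.811]
force: [0.6, -0.6, 0.1]
grip_width: 0.0234
finger_force: 0.0
[ 0.501  -0.1789  0.2126] [179.98   0.27 161.05] [ 0.21  0.39  0.02  1.87 -0.01  0.87  1.48]
handle 0.85 [315.6, 220.8] [ 0.4994 -0.1781  0.062 ] tool [0.0025 0.0002 0.1506]
dowel 0.85 [0.643 0.16 ] [0.702 0.323]
dowel 0.68 [ 0.494 -0.186] [0.62 0.15]
[(0.85, array([364., 244.,  57.,  58.]))] [(0.86, [388.8, 252.0], array([[ 0.49752076, -0.17291756,  0.062     ]])), (0.5, [187.5, 211.0], array([[0.58599477, 0.33700485, 0.062     ]]))]
bar dist from hole along [-0.3364 -0.2915 -0.2078] 312
```

View pics/top9.png

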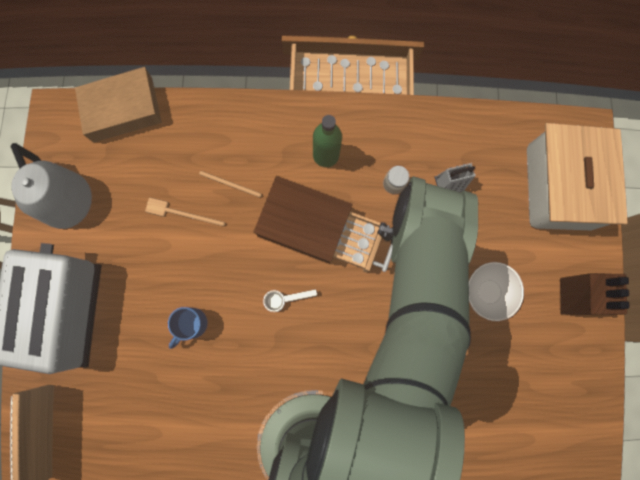

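The dowel lies flat at (200,174)–(260,194) and the drawer is fully out, with its handle at (389,252). The other things are where they started.

```bash
python3 -c "
from workcell import *
print(job_done())"
```

```text
the job is handed in; nothing more can be done
None
```

The job is handed in: the dowel released the catch with about 7 N at most, now lies flat on the table, and the drawer is pulled out to its stop, with the bystanders still in place in the last top view.

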